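# Chock a bottle on a sloping draining tray

### The arm

A 6-joint arm with a two-finger parallel gripper is mounted at the origin on a cart in front of the work surface, level with it; the furniture and walls round the work are solid. World frame = base frame: x ahead of the robot, y to its left, z up, the work surface at z = 0. Lengths are in m, angles in rad, forces in N, time in s.
With the tool pointing down it reaches from about 0.4 to 0.925 m from the base axis. Payload 3.4 kg.
Tool frame: the origin (TCP) lies at the very end of the fingers, on their centre line; the grasp point (between the pads) lies 19 mm behind it; z points along the fingers, y is the line along which they close (so a half turn about z gives the same grasp; the last joint's range is limited). The gripper opens to 85 mm and grips with 20 to 120 N. Pads are 22 mm wide; open, the fingers measure 114 mm over their backs; the gripper's body (76 mm by 85 mm) begins 54 mm behind the grasp point. The pads swing forward as they close: fully open they stand 13 mm farther back than shut.
Start: joints at [-0.073, 0.307, 1.506, -0, 1.328, -0.073], TCP at [0.575, -0, 0.231] pointing down, gripper open.
Joint ranges: [-3.12, 3.12], [-1.05, 2.28], [0.14, 2.33], [-1.42, 4.57], [0.1, 2.73], [-2.68, 2.68]. Speed limits (rad/s): [2.57, 2.57, 3.14, 3.14, 3.14, 3.14].

### API

Orientations are given as a rotation vector (axis times angle).
In Python, from bench import bot gives the robot as it stands.
- The arm moves only by the tool move_arm, never from a script. Its argument "plan" is a list of rows, each a list of 7 numbers: the opening, from 0 (shut) to 1 (fully open), then the shift along the tool's x, y, z in cm, then the turn, a rotation vector about the tool's x, y, z in degrees. In form: [[grip, x, y, z, wx, wy, wz], ...]. A call has 1 to 20 rows; each row shifts and turns the commanded pose from where the row before left it, along the tool's axes as they then stand; what a row does not reach is not made up. A row lasts 1/8 s, in which the tool goes at most 62.5 mm and 10.7 degrees, less where a joint would pass 70% of its speed; a pose out of reach is approached as far as the arm can. A call is refused whole if a number of a shift passes 6.25 or a number of a turn 10.7, either way. A call with a gripper value outside its range is refused whole. The fingers move at their own pace and stop on an object; "force" is the grip in N (left out, the last holds). Time passes only in rows, so rows that do not move let the fingers close. It gives the time, the measured TCP pose, the force, the opening and the grip force at its end, in the units of the state.
- bot.read_state(): the state, without advancing time (a new reading comes with each control period).
- bot.capture(name): name is "scene" or "side" or "wrist"; returns the picture (420x560x3 uint8, red, green, blue); there is no depth.
- bot.camera_info(name): a dict with "fov_y" (degrees; the focal length in pixels is half the picture's height over the tangent of half this angle, whatever the lens; pixels are square), "cx", "cy" (the principal point, pixels), "D" ([k1, k2, p1, p2, k3] as OpenCV has them; the pictures are not rectified), "R" (3x3) and "t" (3): a world point X has camera coordinates R X + t. Camera axes: x right, y down, z forward; pixel columns grow to the right and rows downward; lengths in m; the calibration is good to about 2 mm. A picture is of the moment at which its call begins: read the wrist's pose just before it. camera_info takes no time and is no camera call; for the wrist camera it gives the pose at the moment of the call.
- bot.finish_job(): hands the job in; it is judged then, once.
Trained networks look in the newest picture that a camera, given by its name, has taken for a name from the list of things; names that differ only in an ending like _2 or _b are one class to them, and where a whole thing is asked for, a point or a joint stands for the part that bears it (a point fixed in the world has none). Each returns a list of dicts, best first, with "p" (0 to 1); they miss things now and then, are a little off and sometimes report something else, mostly with a low value. They report only what shows in the picture. A call takes as long as a camera call.
- bot.silhouettes(query, camera): "pixels" (420x560 bool, what is visible of it) and "bbox" ([left, top, right, bottom] in pixels, round what is visible of it).
- bot.mark_of(query, camera): "pixel" ([column, row] in pixels: a listed point, or the origin of a listed thing).
The state is a dict: "time": time; "joint_pos": joint angles; "joint_velocities": joint speeds; "joint_efforts": joint torques, N m; "position": TCP position; "tcp_rot": TCP orientation; "contact_force": force on the tool from outside, world axes, zero at the start; "ft_torque": the same for the moment, N m; "grip_width": finger opening in m; "finger_force": force on a finger pad.
Only numpy, scipy, OpenCV 4.12 (cv2) and the standard library are available. Lean on these libraries where they do the work, as an engineer would, in place of code of your own. Each camera call takes 0.05 s, during which the arm holds its last target. There are 200 camera calls.

### The job

The amber bottle with the blue cap has to lie on its side across the middle of the white sloping tray for a leak check, and on that slope it would roll off toward the robot. First set the orange two-footed chock on the lower half of the tray, square to the slope and centred between the side rims, feet pointing uphill, and only then take the amber bottle from the blue cradle and lay it across the slope against both feet, letting go of it only once it is resting there. Leave the other bottle in the cradle alone.

Things in the scene. Friction and masses are not known exactly. Their poses are not given: they have to be found in the camera images.
- tray: White draining tray, fixed, 240 mm along its x, 190 mm along y, 4 mm rims on its two long sides only. Origin on the bench under its centre, z straight up, x level, pointing uphill. The flat top is 32 mm above the origin at the centre and rises 5 degrees toward +x (8.7 mm per 100 mm); the lower edge (-x, robot's side) is open.
- tray_mid (a point): Centre of the tray's top surface (32 mm above the tray's origin).
- chock: Orange rubber chock, 150 g, on the bench right of the tray. Grip bar 14 mm in x, 86 mm in y, 30 mm high, with two wedge feet toward +x, 20 mm wide, centred at y = +33 and -33 mm (46 mm gap for a finger). Feet 16 mm high to x = 37 mm, then sloping 35 degrees down to the toes. Origin: centre of the bar's underside, z up. Grip it across the bar, along x. Holds on the tray by friction.
- chock_toes (a point): Point on the chock's underside midway between the two toes, 60 mm along +x from its origin. The amber bottle, touching both feet and the surface the chock stands on, has its axis 9 mm beyond this point (69 mm from the chock's origin) and 28 mm above the underside.
- amber_bottle: Dark amber bottle, blue cap, 56 mm diameter, 109 mm long, about 160 g, lying in either bay of the blue two-bay cradle left of the tray. Origin: centre of its bottom; z runs along it to the cap. Its axis starts level, about 50 mm above the bench; grip it across its diameter from above, between the two V saddles of its bay, which are 31 mm high and 48 mm apart.
- bottle_mid (a point): Point on the amber bottle's axis 45 mm from its bottom, the middle of its straight part; grip here, and lay this point midway between the chock's feet.
- white_bottle: White translucent bottle, 52 mm diameter, 114 mm long, lying in the other bay of the cradle, its axis 112 mm from the amber bottle's; to be left alone. Origin at the centre of its bottom, z along it to the cap.

How it is judged:
On the way, in this order (a step that is already met when the one before it is completed fails the run):
1. the chock stands on the lower half of the tray, released and at rest, feet uphill, with the amber bottle still in its cradle (x of chock in the frame of tray between -0.115 and -0.025 m and x of chock_toes in the frame of tray between -0.055 and 0.035 m and y of chock in the frame of tray between -0.035 and 0.035 m and z of chock in the frame of tray between 0.015 and 0.036 m and angle between the z axis of chock and the z axis of tray, either way round below 0.16 rad and angle between the y axis of chock and the y axis of tray, either way round below 0.26 rad and contact force between the fingers and chock below 0.05 N and linear speed of chock below 0.02 m/s and distance of amber_bottle from where it was at the start of the episode below 0.02 m), for 0.2 s.
2. the amber bottle lies against the chock's two feet while it is still held (x of chock in the frame of tray between -0.115 and -0.025 m and x of chock_toes in the frame of tray between -0.055 and 0.035 m and y of chock in the frame of tray between -0.035 and 0.035 m and z of chock in the frame of tray between 0.015 and 0.036 m and angle between the z axis of chock and the z axis of tray, either way round below 0.16 rad and angle between the y axis of chock and the y axis of tray, either way round below 0.26 rad and x of bottle_mid in the frame of chock between 0.055 and 0.083 m and y of bottle_mid in the frame of chock between -0.02 and 0.02 m and z of bottle_mid in the frame of chock between 0.02 and 0.036 m and angle between the z axis of amber_bottle and the y axis of chock, either way round below 0.21 rad and contact force between the fingers and amber_bottle above 0.5 N), for 0.1 s.
At the end, for the whole second after the job is handed in: Chock flat on the tray, 25-115 mm below its centre, within 35 mm of the centre line, square to 15 deg, feet uphill. Amber bottle released, at rest, touching the chock, axis 55-83 mm from its origin, within 20 mm of midway, 12 deg of parallel, middle within 50 mm of the tray's centre (x of chock in the frame of tray between -0.115 and -0.025 m and x of chock_toes in the frame of tray between -0.055 and 0.035 m and y of chock in the frame of tray between -0.035 and 0.035 m and z of chock in the frame of tray between 0.015 and 0.036 m and angle between the z axis of chock and the z axis of tray, either way round below 0.16 rad and angle between the y axis of chock and the y axis of tray, either way round below 0.26 rad and x of bottle_mid in the frame of chock between 0.055 and 0.083 m and y of bottle_mid in the frame of chock between -0.02 and 0.02 m and z of bottle_mid in the frame of chock between 0.02 and 0.036 m and angle between the z axis of amber_bottle and the y axis of chock, either way round below 0.21 rad and contact force between the fingers and amber_bottle below 0.05 N and contact force between the fingers and chock below 0.05 N and horizontal distance between bottle_mid and tray_mid below 0.05 m and contact force between amber_bottle and chock above 0.01 N and linear speed of each of amber_bottle, chock below 0.02 m/s and height (world z) of bottle_mid between 0.045 and 0.08 m).
It fails at once if the white bottle is disturbed (moved more than 20 mm) (distance of white_bottle from where it was at the start of the episode above 0.02 m).
It fails at once if the amber bottle is let go on the tray clear of the chock and rolls off (height (world z) of bottle_mid below 0.036 m).
It also fails if it takes over 58 s, if anything falls off the work surface, if the arm or the gripper's body presses on something with over 40 N, if the wrist force passes 120 N, or if a joint passes its speed limit or range.

## Working session

There is one attempt and no reset: what is moved stays moved. The work goes in short steps, Python scripts to look and compute and a tool call to move; the robot and the scene stay as the last step left them, time stands still between calls to the robot, and variables do not carry over. Pictures are saved under pics/ and viewed, at most 10 in all, crops included, and the job is handed in when it is done.

Besides the shell and the picture viewer there is one more tool, called after "Emit:" as a command line: name --pt "numbers of a row" for each row, then --argument value for the rest. move_arm: Moves the arm, as the interface text tells. Its arguments: {"type":"object","properties":{"plan":{"type":"array","items":{"type":"array","items":{"type":"number"}}},"force":{"type":"number"}},"required":["plan"]}

```bash
mkdir -p pics; cat > h.py <<'E'
import numpy as np,cv2
from bench import bot
from scipy.spatial.transform import Rotation as Ro
def K(c):
    f=210/np.tan(np.radians(c['fov_y'])/2)
    return np.array([[f,0,c['cx']],[0,f,c['cy']],[0,0,1]])
def ray(c,px):
    u=cv2.undistortPoints(np.array([[px]],float),K(c),np.array(c['D'],float))[0,0]
    R=np.array(c['R']);t=np.array(c['t'])
    return -R.T@t, R.T@np.array([u[0],u[1],1])
def atz(c,px,z):
    o,d=ray(c,px); return o+d*(z-o[2])/d[2]
def proj(c,X):
    return cv2.projectPoints(np.atleast_2d(X).astype(float),cv2.Rodrigues(np.array(c['R'],float))[0],np.array(c['t'],float),K(c),np.array(c['D'],float))[0][:,0]
def tri(l):
    A=0;b=0
    for c,px in l:
        o,d=ray(c,px);d/=np.linalg.norm(d);P=np.eye(3)-np.outer(d,d);A=A+P;b=b+P@o
    return np.linalg.solve(A,b)
def snap(n,f):
    im=bot.capture(n);cv2.imwrite('pics/'+f,im[:,:,::-1]);return im
E
python3 - <<'E'
from h import *
a=snap('scene','a.png');b=snap('side','b.png')
cv2.imwrite('pics/ab.png',cv2.resize(np.hstack([a,b])[:,:,::-1],(800,300)))
C={n:bot.camera_info(n) for n in('scene','side')}
for q in ['tray','tray_mid','chock','chock_toes','amber_bottle','bottle_mid','white_bottle']:
    l=[]
    for n in C:
        r=bot.mark_of(q,n)[:2]
        print(q,n,[(np.round(x['pixel'],1).tolist(),round(x['p'],2)) for x in r])
        if r:l.append((C[n],r[0]['pixel']))
    if len(l)==2:print('   ',tri(l).round(4))
s=bot.read_state();print(s['tcp_rot'],s['position'])
E
```

```text
tray scene [([307.7, 243.0], 0.65)]
tray side [([271.5, 205.2], 0.58)]
    [ 0.5418 -0.0069  0.0033]
tray_mid scene [([187.9, 199.0], 0.24)]
tray_mid side [([270.6, 197.5], 0.89), ([206.9, 290.4], 0.29)]
    [0.3663 0.1942 0.1826]
chock scene []
chock side [([337.8, 187.8], 0.83)]
chock_toes scene [([364.5, 277.0], 0.57)]
chock_toes side [([318.4, 175.9], 0.56), ([241.9, 263.8], 0.22)]
    [ 0.4957 -0.2187  0.0059]
amber_bottle scene [([184.4, 198.6], 0.9)]
amber_bottle side [([210.0, 285.3], 0.59)]
    [0.4483 0.3793 0.0565]
bottle_mid scene [([200.1, 196.5], 0.76)]
bottle_mid side [([200.1, 275.7], 0.97)]
    [0.4951 0.3665 0.0508]
white_bottle scene [([209.6, 210.7], 0.73)]
white_bottle side [([239.6, 262.2], 0.97)]
    [0.4452 0.2698 0.0483]
[2.22141589e+00 2.22143309e+00 9.78846593e-05] [ 5.75013385e-01 -2.27698376e-05  2.31347577e-01]
```

View pics/ab.png

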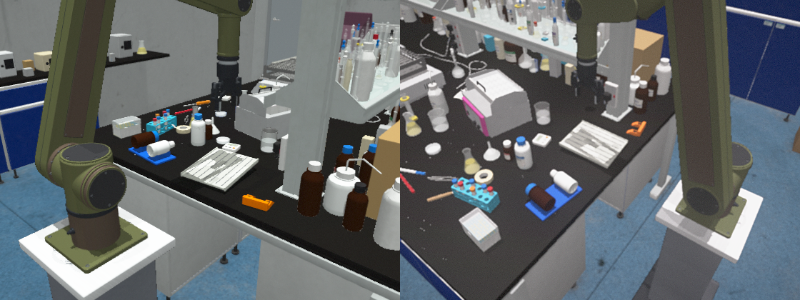

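The scene view has the tray around (440,330) full-scale, the chock around (515,405) on its right, and the amber bottle near (295,280) in the left bay, with a pillar and shelf behind the tray. Next I fit poses to the silhouettes.

```bash
cat > fit.py <<'E'
from h import *
from scipy.optimize import minimize
def box(x0,x1,y0,y1,z0,z1): return np.array([[x,y,z] for x in(x0,x1) for y in(y0,y1) for z in(z0,z1)])
def foot(y): return np.array([[x,yy,z] for yy in(y-.01,y+.01) for x,z in((0,0),(.06,0),(.037,.016),(0,.016))])
chock=[box(-.007,.007,-.043,.043,0,.03),foot(.033),foot(-.033)]
tg=np.tan(np.radians(5))
tray=[np.array([[x,y,z] for x in(-.12,.12) for y in(-.095,.095) for z in(0,.032+.003+tg*x)])]
def cyl(r,L,rc=None):
    a=np.linspace(0,6.283,24)
    return [np.array([[z,r*np.cos(t),r*np.sin(t)] for z in(0,L*.7) for t in a]+[[L,.6*r*np.cos(t),.6*r*np.sin(t)] for t in a])]
amber=cyl(.028,.109)
def render(c,parts,p,z):
    R=Ro.from_euler('z',p[2]).as_matrix();m=np.zeros((1680,2240),np.uint8)
    for q in parts:
        u=proj(c,q@R.T+[p[0],p[1],z])
        cv2.fillConvexPoly(m,cv2.convexHull((u*4+1.5).round().astype(np.int32)),1)
    return cv2.resize(m.astype(np.float32),(560,420),interpolation=cv2.INTER_AREA)
def fit(parts,z,p0,obs,clean=True):
    def cost(p):
        s=0
        for c,m in obs:
            r=render(c,parts,p,z);s+=1-np.minimum(r,m).sum()/np.maximum(r,m).sum()
        return s/len(obs)
    best=None
    for dy in(-.25,0,.25):
        q=np.array(p0)+[0,0,dy]
        sx=np.vstack([q,q+[.02,0,0],q+[0,.02,0],q+[0,0,.2]])
        r=minimize(cost,q,method='Nelder-Mead',options=dict(initial_simplex=sx,maxiter=120,xatol=2e-4,fatol=1e-4))
        if best is None or r.fun<best.fun:best=r
    return best.x,best.fun
E
python3 - <<'E'
from fit import *
N=('scene','side')
for n in N: bot.capture(n)
C={n:bot.camera_info(n) for n in N}
for q,parts,z,p0s in [('tray',tray,0,[(.54,0,0),(.54,0,-.5),(.54,0,.5)]),('chock',chock,0,[(.48,-.2,a) for a in np.arange(-3,3,1)]),('amber_bottle',amber,.05,[(.448,.379,-.26)])]:
    ob=[]
    for n in N:
        r=bot.silhouettes(q,n)
        print(q,n,[(round(x['p'],2),x['bbox'],int(x['pixels'].sum())) for x in r[:3]])
        if r: ob.append((C[n],r[0]['pixels'].astype(np.float32)))
    for p0 in p0s:
        p,f=fit(parts,z,p0,ob);print('  ',p.round(4),round(f,3))
E
```

```text
tray scene [(0.56, [250.8, 207.1, 361.5, 268.5], 3629)]
tray side [(0.96, [223.8, 170.2, 318.5, 234.8], 3518)]
   [ 0.5453 -0.0082  0.0978] 0.161
   [ 0.5461 -0.0086  0.0799] 0.161
   [ 0.5457 -0.0089  0.1169] 0.161
chock scene [(0.71, [344.9, 273.4, 382.3, 296.2], 640)]
chock side [(0.85, [320.1, 173.8, 344.7, 189.8], 284)]
   [ 0.4694 -0.2294 -3.039 ] 0.491
   [ 0.4653 -0.2295 -3.036 ] 0.494
   [ 0.433  -0.2345  0.1652] 0.118
   [ 0.4333 -0.2339  0.1561] 0.116
   [ 0.4331 -0.2343  0.1581] 0.117
   [ 0.4694 -0.2294  3.2445] 0.491
amber_bottle scene [(0.96, [180.9, 179.7, 220.6, 207.3], 633)]
amber_bottle side [(0.22, [209.6, 238.0, 248.5, 272.3], 722)]
   [ 0.4588  0.3769 -0.0817] 0.536
```

Emit:
move_arm --pt "1 -4.4 -2.6 0 0 0 0" --pt "1 -4.4 -2.6 0 0 0 0" --pt "1 -4.4 -2.6 0 0 0 0" --pt "1 -4.4 -2.6 0 0 0 0" --pt "1 -4.4 -2.6 0 0 0 0" --pt "1 0 0 0 0 0 -9" --pt "1 0 0 0 0 0 0" --pt "1 0 0 0 0 0 0"

```text
time: 2.2
position: [0.4452, -0.2197, 0.2313]
tcp_rot: [2.043, 2.387, 0.0]
contact_force: [0.2, 0.5, 0.5]
grip_width: 0.0853
finger_force: 0.0
```

```bash
python3 - <<'E'
from fit import *
s=bot.read_state();print(s['time'],s['position'],Ro.from_rotvec(s['tcp_rot']).as_matrix().round(3))
c=bot.camera_info('wrist');snap('wrist','w1.png')
print(-np.array(c['R']).T@c['t'],np.array(c['R'])[2])
r=bot.silhouettes('chock','wrist');print([(x['p'],x['bbox']) for x in r])
if r: print(fit(chock,0,(.433,-.234,.158),[(c,r[0]['pixels'].astype(np.float32))]))
for q in('chock','chock_toes'):
    for x in bot.mark_of(q,'wrist')[:1]:print(q,x['p'],atz(c,x['pixel'],0))
E
```

```text
2.2 [ 0.44521735 -0.21970391  0.23134229] [[-0.155  0.988  0.   ]
 [ 0.988  0.155  0.   ]
 [ 0.     0.    -1.   ]]
[ 0.43479342 -0.15268963  0.37472561] [ 0.04239365 -0.26764841 -0.96258356]
[(0.81, [254.7, 150.8, 318.7, 235.1])]
(array([ 0.43327706, -0.23580407,  0.17321449]), np.float64(0.04813361167907715))
chock 0.56 [ 0.43375133 -0.23692452  0.        ]
```

View pics/w1.png

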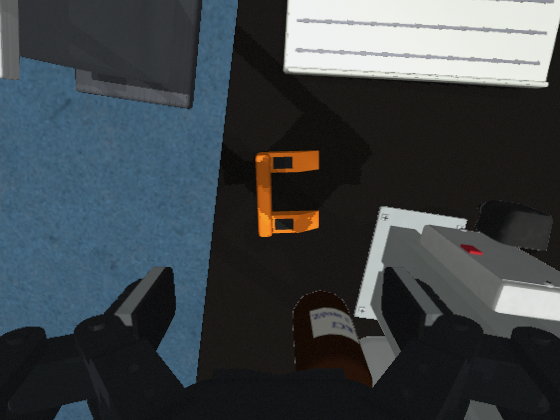

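The wrist view shows the chock (bar at (265,195), feet to the right). Nearby are a dark bottle whose top starts around (325,295) and the pillar base around (370,260). I'll check clearance before descending.

```bash
python3 - <<'E'
from h import *
c=bot.camera_info('wrist')
for px in [(325,293),(295,320),(293,345),(358,318),(381,208),(425,228),(286,70),(548,86)]:
    print(px,[atz(c,px,z).round(3)[:2].tolist() for z in(0,.035,.1,.15)])
c=bot.camera_info('scene')
# brown bottle nearest, base/top in scene full-res px
for px in [(434,300),(438,230)]: print(px,[atz(c,px,z).round(3)[:2].tolist() for z in(0,.1,.15,.2)])
E
```

```text
(325, 293) [[0.523, -0.348], [0.514, -0.329], [0.499, -0.296], [0.487, -0.27]]
(295, 320) [[0.493, -0.39], [0.488, -0.367], [0.478, -0.326], [0.47, -0.295]]
(293, 345) [[0.497, -0.425], [0.491, -0.4], [0.48, -0.352], [0.472, -0.316]]
(358, 318) [[0.569, -0.375], [0.557, -0.354], [0.533, -0.316], [0.515, -0.286]]
(381, 208) [[0.564, -0.235], [0.552, -0.227], [0.529, -0.213], [0.512, -0.202]]
(425, 228) [[0.619, -0.25], [0.602, -0.241], [0.57, -0.224], [0.545, -0.211]]
(286, 70) [[0.436, -0.11], [0.436, -0.114], [0.436, -0.121], [0.436, -0.127]]
(548, 86) [[0.704, -0.081], [0.679, -0.088], [0.632, -0.1], [0.596, -0.11]]
(434, 300) [[0.51, -0.386], [0.358, -0.448], [0.282, -0.479], [0.206, -0.51]]
(438, 230) [[0.853, -0.229], [0.648, -0.315], [0.545, -0.358], [0.443, -0.401]]
```

Emit:
move_arm --pt "1 -1.4 -1.4 5 0 0 0" --pt "1 0 0 5 0 0 -1" --pt "1 0 0 5 0 0 0" --pt "1 0 0 4 0 0 0" --pt "1 0 0 2 0 0 0" --pt "1 0 0 1.5 0 0 0" --pt "1 0 0 0 0 0 0" --pt "0 0 0 0 0 0 0" --pt "0 0 0 0 0 0 0" --pt "0 0 0 0 0 0 0" --pt "0 0 0 0 0 0 0" --pt "0 0 0 0 0 0 0" --force 50

```text
time: 3.9
position: [0.4338, -0.2363, 0.0069]
tcp_rot: [2.019, 2.406, 0.0]
contact_force: [-0.8, 1.0, 6.0]
grip_width: 0.0133
finger_force: 49.9
```

Emit:
move_arm --pt "0 0 0 -2 0 0 0" --pt "0 0 0 -5 0 0 0" --pt "0 0 0 -6 0 0 0" --pt "0 0 0 -6 0 0 0" --pt "0 0 0 -6 0 0 0" --pt "0 4.5 2 0 0 0 0" --pt "0 4.5 2 0 0 0 0" --pt "0 4.5 2 0 0 0 3" --pt "0 0 0 0 0 0 0" --pt "0 0 0 0 0 0 0"

```text
time: 5.15
position: [0.4686, -0.0927, 0.256]
tcp_rot: [-2.08, -2.354, 0.002]
contact_force: [0.0, 0.6, -0.8]
grip_width: 0.0129
finger_force: 49.0
```

```bash
python3 - <<'E'
from fit import *
s=bot.read_state();print(s['time'],s['position'],Ro.from_rotvec(s['tcp_rot']).as_matrix().round(3))
c=bot.camera_info('wrist');im=snap('wrist','w2.png')
r=bot.silhouettes('tray','wrist');print([(x['p'],x['bbox']) for x in r])
if r:
    ct,_=cv2.findContours(r[0]['pixels'].astype(np.uint8),0,1)
    cv2.drawContours(im,ct,-1,(255,0,0),1);print(fit(tray,0,(.545,-.0085,.1),[(c,r[0]['pixels'].astype(np.float32))]))
for q in('tray_mid',):
    for x in bot.mark_of(q,'wrist')[:1]:print(q,x['p'],atz(c,x['pixel'],.032))
cv2.imwrite('pics/w2b.png',im[:,:,::-1])
E
```

```text
5.15 [ 0.46857194 -0.092686    0.25596144] [[-0.123  0.992 -0.001]
 [ 0.992  0.123 -0.   ]
 [-0.    -0.001 -1.   ]]
[(0.79, [244.3, 0.0, 502.9, 206.5])]
(array([0.53910597, 0.01692292, 0.09463594]), np.float64(0.06861209869384766))
tray_mid 0.69 [ 0.54322631 -0.00821193  0.032     ]
```

View pics/w2b.png

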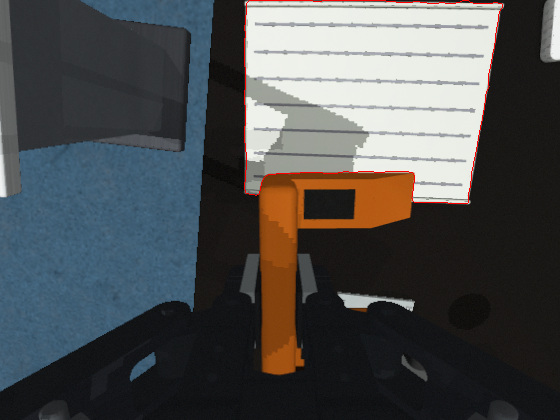

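The tray spans corners about (245,195), (470,203), (502,3) and (245,2), with the held chock straight at (280,280). I'll turn the corners into a pose.

```bash
python3 - <<'E'
from h import *
from scipy.optimize import least_squares
c=bot.camera_info('wrist')
P=np.array([(245,194),(470,203),(502,4),(246,2)],float)
print(P.tolist(),[atz(c,p,z).round(4).tolist() for p,z in zip(P,(.0255,.0465,.0465,.0255))])
L=np.array([[-.12,-.095,.0255],[.12,-.095,.0465],[.12,.095,.0465],[-.12,.095,.0255]])
f=lambda p:(proj(c,L@Ro.from_euler('z',p[2]).as_matrix().T+[p[0],p[1],0])-P).ravel()
r=least_squares(f,(.54,0,.1));print(r.x,r.fun.round(1))
s=bot.read_state();T=Ro.from_rotvec(s['tcp_rot']).as_matrix()
w=lambda x,y,p=r.x:np.array([p[0],p[1]])+Ro.from_euler('z',p[2]).as_matrix()[:2,:2]@[x,y]
t=w(-.07,0);d=np.array([*t,0])-np.array([*s['position'][:2],0]);print(t,'tool shift cm',(T.T@d*100).round(2))
E
```

```text
[[245.0, 194.0], [470.0, 203.0], [502.0, 4.0], [246.0, 2.0]] [[0.4349, -0.1155, 0.0255], [0.6713, -0.0916, 0.0465], [0.6516, 0.0947, 0.0465], [0.4177, 0.0723, 0.0255]]
[ 0.54389684 -0.01044431  0.09764529] [-1.2  0.9  0.7  1.7  2.9 -0.9 -2.6 -0.5]
[ 0.47423028 -0.01726862] tool shift cm [ 7.52  1.47 -0.  ]
```

Emit:
move_arm --pt "0 3.8 0.7 2 0 0 0" --pt "0 3.7 0.8 3.6 0 0 0" --pt "0 0 0 5 0 0 1.4" --pt "0 0 0 5 -5 0 0" --pt "0 0 -0.26 3 0 0 0" --pt "0 0 -0.17 2 0 0 0" --pt "0 0 -0.09 1 0 0 0" --pt "0 0 0 0 0 0 0" --pt "0 0 0 0 0 0 0"

```text
time: 6.42
position: [0.4757, -0.0168, 0.0408]
tcp_rot: [2.069, 2.281, 0.101]
contact_force: [-0.1, -0.4, -1.5]
grip_width: 0.013
finger_force: 49.2
```

Emit:
move_arm --pt "0 0 -0.03 0.3 0 0 0" --pt "0 0 -0.02 0.2 0 0 0" --pt "0 0 -0.01 0.15 0 0 0" --pt "0 0 0 0 0 0 0"

```text
time: 6.92
position: [0.4747, -0.0163, 0.0335]
tcp_rot: [2.07, 2.283, 0.1]
contact_force: [-0.5, 0.2, -0.3]
grip_width: 0.0132
finger_force: 49.2
```

```bash
python3 - <<'E'
from h import *
s=bot.read_state();print(s['contact_force'],s['position'],Ro.from_rotvec(s['tcp_rot']).as_matrix().round(3))
E
```

```text
[-0.53026893  0.23455716 -0.34452771] [ 0.47468028 -0.01631971  0.03349264] [[-0.098  0.991  0.087]
 [ 0.995  0.097  0.009]
 [ 0.     0.087 -0.996]]
```

Emit:
move_arm --pt "0 0 0 0.1 0 0 0" --pt "0 0 0 0 0 0 0" --pt "1 0 0 0 0 0 0" --pt "1 0 0 0 0 0 0" --pt "1 0 0 0 0 0 0" --pt "1 0 0 0 0 0 0" --pt "1 0 0 -2 0 0 0" --pt "1 0 0 -4 0 0 0" --pt "1 0 0 -6 0 0 0" --pt "1 0 0 -6 0 0 0" --pt "1 0 0 -2 5 0 0" --pt "1 0 0 0 0 0 0" --pt "1 0 0 0 0 0 0"

```text
time: 8.55
position: [0.4563, -0.0179, 0.2302]
tcp_rot: [-2.109, -2.326, 0.001]
contact_force: [-0.8, 0.3, -0.8]
grip_width: 0.0858
finger_force: 0.0
```

```bash
python3 - <<'E'
from fit import *
s=bot.read_state();print(s['time'],s['position'],Ro.from_rotvec(s['tcp_rot']).as_matrix().round(3))
c=bot.camera_info('wrist');im=snap('wrist','w3.png')
r=bot.silhouettes('chock','wrist');print([(x['p'],x['bbox']) for x in r])
a=np.radians(5);ch=[q@Ro.from_euler('y',-5,degrees=True).as_matrix().T for q in chock]
if r: print(fit(ch,.0259,(.474,-.017,.098),[(c,r[0]['pixels'].astype(np.float32))]))
E
```

```text
8.55 [ 0.45628551 -0.01786301  0.2302128 ] [[-0.098  0.995 -0.002]
 [ 0.995  0.098  0.001]
 [ 0.001 -0.002 -1.   ]]
[(0.83, [288.5, 141.2, 359.5, 232.9])]
(array([ 0.47634211, -0.01586617,  0.10174215]), np.float64(0.056443750858306885))
```

View pics/w3.png

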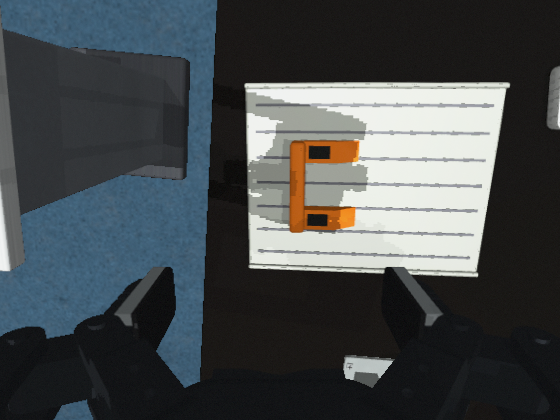

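The chock stands centred on the lower half with its feet uphill (bar at (297,187)). Next is the bottle.

Emit:
move_arm --pt "1 5.2 1 0 0 0 0" --pt "1 5.2 1 0 0 0 0" --pt "1 5.2 1 0 0 0 0" --pt "1 5.2 1 0 0 0 0" --pt "1 5.2 1 0 0 0 0" --pt "1 5.2 1 0 0 0 0" --pt "1 5.2 1 -2 0 0 0" --pt "1 0 0 0 0 0 -10" --pt "1 0 0 0 0 0 -10" --pt "1 0 0 0 0 0 -10" --pt "1 0 0 0 0 0 -10" --pt "1 0 0 0 0 0 -10" --pt "1 0 0 0 0 0 -10" --pt "1 0 0 0 0 0 -9" --pt "1 0 0 0 0 0 0" --pt "1 0 0 0 0 0 0"

```text
time: 10.65
position: [0.4912, 0.3506, 0.2507]
tcp_rot: [-0.425, -3.111, 0.002]
contact_force: [-0.8, -0.2, 1.3]
grip_width: 0.0858
finger_force: 0.0
```

```bash
python3 - <<'E'
from fit import *
s=bot.read_state();T=Ro.from_rotvec(s['tcp_rot']).as_matrix();print(s['time'],s['position'],T.round(3),s['joint_pos'])
c=bot.camera_info('wrist');im=snap('wrist','w4.png')
for q in('amber_bottle','bottle_mid','white_bottle'):
    for x in bot.mark_of(q,'wrist')[:1]:
        X=atz(c,x['pixel'],.05);print(q,x['p'],x['pixel'],X.round(4),'tool cm',(T.T@(X-s['position'])*100).round(2))
for q in('amber_bottle',):
    r=bot.silhouettes(q,'wrist');print([(x['p'],x['bbox']) for x in r])
    p,f=fit(amber,.05,(.448,.379,-.26),[(c,r[0]['pixels'].astype(np.float32))])
    print(p,f,p[:2]+.045*np.array([np.cos(p[2]),np.sin(p[2])]))
E
```

```text
10.65 [0.4911606  0.35064547 0.25073475] [[-0.963  0.268 -0.002]
 [ 0.268  0.963 -0.001]
 [ 0.001 -0.001 -1.   ]] [ 5.49957387e-01  3.33973307e-01  1.41432807e+00  9.88692635e-05
  1.39515522e+00 -7.49456420e-01]
amber_bottle 0.61 [293.5, 141.0] [0.4541 0.3755 0.05  ] tool cm [ 4.21  1.42 20.08]
bottle_mid 0.87 [301.1, 186.8] [0.4998 0.3712 0.05  ] tool cm [-0.31  2.24 20.07]
white_bottle 0.74 [184.9, 158.8] [0.442  0.2682 0.05  ] tool cm [ 2.5  -9.24 20.09]
[(0.84, [267.4, 137.0, 331.3, 257.6])]
[ 0.45577797  0.37472583 -0.12162307] 0.06598901748657227 [0.50044556 0.36926628]
```

View pics/w4.png

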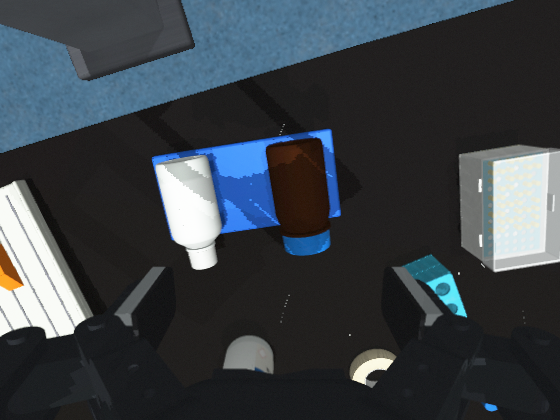

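The amber bottle is at about (300,190) with its cap downward at (307,240). The white one is at (190,205), with clear space for the fingers between them.

Emit:
move_arm --pt "1 0 0 0 0 0 -8.5" --pt "1 -0.6 2 5 0 0 0" --pt "1 0 0 5 0 0 0" --pt "1 0 0 5 0 0 0" --pt "1 0 0 4 0 0 0" --pt "1 0 0 2 0 0 0" --pt "1 0 0 1.3 0 0 0" --pt "1 0 0 0 0 0 0"

```text
time: 11.9
position: [0.4997, 0.37, 0.0282]
tcp_rot: [-0.189, -3.135, 0.001]
contact_force: [-0.2, 0.6, 0.4]
grip_width: 0.0851
finger_force: 0.0
```

Emit:
move_arm --pt "0 0 0 0 0 0 0" --pt "0 0 0 0 0 0 0" --pt "0 0 0 0 0 0 0" --pt "0 0 0 0 0 0 0" --pt "0 0 0 0 0 0 0" --force 40

```text
time: 12.52
position: [0.5008, 0.3698, 0.0305]
tcp_rot: [0.189, 3.134, 0.0]
contact_force: [-0.1, -3.5, 6.0]
grip_width: 0.0552
finger_force: 42.0
```

```bash
python3 - <<'E'
from fit import *
s=bot.read_state();T=Ro.from_rotvec(s['tcp_rot']).as_matrix();print(s['contact_force'],s['position'],T.round(3))
c=bot.camera_info('wrist');bot.capture('wrist')
for q in('amber_bottle','bottle_mid'):
    for x in bot.mark_of(q,'wrist')[:1]:
        X=atz(c,x['pixel'],.05);print(q,x['p'],x['pixel'],X.round(4),'tool cm',(T.T@(X-s['position'])*100).round(2))
E
```

```text
[-0.11971491 -3.54719006  6.03517536] [0.50078705 0.3697871  0.03046061] [[-0.993  0.12   0.002]
 [ 0.12   0.993  0.   ]
 [-0.002  0.    -1.   ]]
amber_bottle 0.68 [278.7, 173.7] [0.4535 0.3749 0.05  ] tool cm [ 4.75 -0.06 -1.96]
bottle_mid 0.82 [278.8, 289.1] [0.4989 0.3694 0.05  ] tool cm [ 0.18 -0.06 -1.95]
```

Emit:
move_arm --pt "0 0 0 -2 0 0 0" --pt "0 0 0 -4 0 0 0" --pt "0 0 0 -5 0 0 0" --pt "0 0 0 -6 0 0 0" --pt "0 -1.3 -5.3 0 0 0 0" --pt "0 -1.3 -5.3 0 0 0 0" --pt "0 -1.3 -5.3 0 0 0 0" --pt "0 -1.3 -5.3 0 0 0 0" --pt "0 -1.4 -5.3 0 0 0 0" --pt "0 -1.4 -5.3 0 0 0 0" --pt "0 -1.4 -5.1 0 0 0 0" --pt "0 0 0 0 0 0 10" --pt "0 0 0 0 0 0 10" --pt "0 0 0 0 0 0 10" --pt "0 0 0 0 0 0 10" --pt "0 0 0 0 0 0 10" --pt "0 0 0 0 0 0 10" --pt "0 0 0 0 0 0 10" --pt "0 0 0 0 0 0 7.3"

```text
time: 15.05
position: [0.5489, -0.0073, 0.1991]
tcp_rot: [2.111, 2.326, 0.001]
contact_force: [-0.4, -0.2, -2.7]
grip_width: 0.055
finger_force: 43.1
```

```bash
python3 - <<'E'
from fit import *
s=bot.read_state();T=Ro.from_rotvec(s['tcp_rot']).as_matrix();print(s['time'],s['contact_force'],s['position'],T.round(3))
d=np.array([.550,-.0085,.04])-s['position'];print('tool cm to goal',(T.T@d*100).round(2))
c=bot.camera_info('wrist');snap('wrist','w5.png')
for q in('bottle_mid','chock','tray_mid'):
    for x in bot.mark_of(q,'wrist')[:1]:
        X=atz(c,x['pixel'],{'bottle_mid':s['position'][2]+.02,'chock':.026,'tray_mid':.032}[q]);print(q,x['p'],x['pixel'],X.round(4),'tool cm',(T.T@(X-s['position'])*100).round(2))
E
```

```text
15.05 [-0.35887369 -0.24238752 -2.65667247] [ 0.54889118 -0.00727608  0.19908942] [[-0.096  0.995  0.001]
 [ 0.995  0.096  0.   ]
 [ 0.     0.001 -1.   ]]
tool cm to goal [-0.14  0.09 15.91]
bottle_mid 0.89 [275.9, 291.6] [ 0.5481 -0.0069  0.2191] tool cm [ 0.05 -0.07 -2.  ]
chock 0.94 [195.7, 191.5] [ 0.4734 -0.0165  0.026 ] tool cm [-0.2  -7.61 17.3 ]
```

View pics/w5.png

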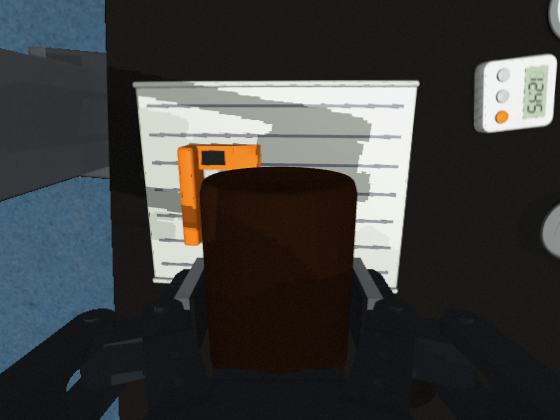

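The held bottle is square above the tray, uphill of the chock (bar at (190,195)). Now lowering it.

Emit:
move_arm --pt "0 -0.1 0.4 0 -5 0 0" --pt "0 0 -0.44 5 0 0 0" --pt "0 0 -0.44 5 0 0 0" --pt "0 0 -0.26 3 0 0 0" --pt "0 0 -0.17 2 0 0 0" --pt "0 0 0 0 0 0 0" --pt "0 0 0 0 0 0 0"

```text
time: 16.12
position: [0.5539, -0.0081, 0.049]
tcp_rot: [2.064, 2.286, 0.101]
contact_force: [-0.5, -0.2, -1.4]
grip_width: 0.0551
finger_force: 43.2
```

Emit:
move_arm --pt "0 0 -0.03 0.3 0 0 0" --pt "0 0 -0.02 0.2 0 0 0" --pt "0 0 0 0 0 0 0"

```text
time: 16.5
position: [0.5531, -0.0081, 0.0434]
tcp_rot: [2.066, 2.286, 0.1]
contact_force: [1.2, 0.4, -1.3]
grip_width: 0.0553
finger_force: 43.2
```

Emit:
move_arm --pt "0 0 -0.02 0.2 0 0 0" --pt "0 0 0 0 0 0 0"

```text
time: 16.75
position: [0.5533, -0.0081, 0.0418]
tcp_rot: [2.065, 2.286, 0.101]
contact_force: [-1.0, 0.2, 3.9]
grip_width: 0.0548
finger_force: 43.8
```

Emit:
move_arm --pt "0 0 -0.01 0.15 0 0 0" --pt "0 0 0 0 0 0 0"

```text
time: 17.0
position: [0.5534, -0.0081, 0.0418]
tcp_rot: [2.065, 2.285, 0.101]
contact_force: [-6.1, -0.5, 17.6]
grip_width: 0.0548
finger_force: 45.2
```

Emit:
move_arm --pt "0 0 0 -0.15 0 0 0" --pt "0 0 -0.3 0 0 0 0" --pt "0 0 -0.3 0 0 0 0" --pt "0 0 0 0 0 0 0"

```text
time: 17.5
position: [0.5487, -0.0089, 0.0414]
tcp_rot: [2.064, 2.284, 0.103]
contact_force: [3.2, 0.4, 5.9]
grip_width: 0.0549
finger_force: 43.9
```

Emit:
move_arm --pt "0 0 -0.2 0 0 0 0" --pt "0 0 0 0 0 0 0"

```text
time: 17.75
position: [0.5469, -0.0092, 0.0413]
tcp_rot: [2.064, 2.284, 0.103]
contact_force: [2.6, 0.5, 6.4]
grip_width: 0.055
finger_force: 43.9
```

Emit:
move_arm --pt "0 0 -0.15 0 0 0 0" --pt "0 0 0 0 0 0 0"

```text
time: 18.0
position: [0.5455, -0.0093, 0.0412]
tcp_rot: [2.064, 2.284, 0.103]
contact_force: [3.0, 0.6, 5.1]
grip_width: 0.0547
finger_force: 43.9
```

Emit:
move_arm --pt "0 0 -0.15 0 0 0 0" --pt "0 0 0 0 0 0 0"

```text
time: 18.25
position: [0.544, -0.0095, 0.041]
tcp_rot: [2.064, 2.284, 0.103]
contact_force: [2.8, -0.2, 4.4]
grip_width: 0.055
finger_force: 43.9
```

Emit:
move_arm --pt "0 0 -0.15 0 0 0 0" --pt "0 0 0 0 0 0 0"

```text
time: 18.5
position: [0.5426, -0.0096, 0.0409]
tcp_rot: [2.064, 2.284, 0.103]
contact_force: [2.4, 0.2, 5.5]
grip_width: 0.0547
finger_force: 43.9
```

```bash
python3 - <<'E'
from fit import *
s=bot.read_state();T=Ro.from_rotvec(s['tcp_rot']).as_matrix()
c=bot.camera_info('wrist');snap('wrist','w6.png')
for q in('bottle_mid','chock','chock_toes'):
    for x in bot.mark_of(q,'wrist')[:1]:
        X=atz(c,x['pixel'],{'bottle_mid':s['position'][2]+.0195,'chock':.026,'chock_toes':.032}[q]);print(q,x['p'],x['pixel'],X.round(4),'tool cm',(T.T@(X-s['position'])*100).round(2))
E
```

```text
bottle_mid 0.63 [277.9, 293.1] [ 0.541  -0.0102  0.0604] tool cm [-0.05  0.02 -1.96]
chock 0.83 [130.8, 261.1] [ 0.4746 -0.0158  0.026 ] tool cm [ 0.07 -6.94  0.86]
```

View pics/w6.png

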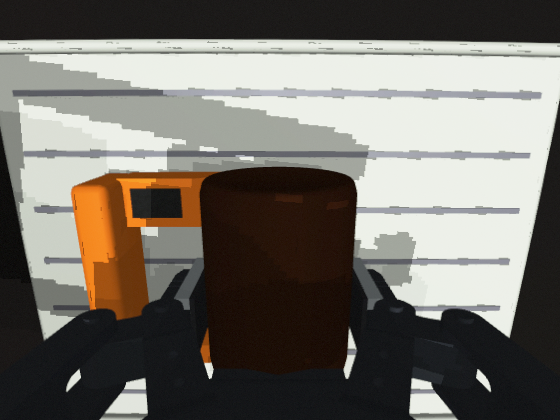

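The bottle now overlaps the toes (chock bar at (105,260), bottle's left edge at x=200). I'll nudge it on to firm contact.

Emit:
move_arm --pt "0 0 -0.15 0 0 0 0" --pt "0 0 0 0 0 0 0"

```text
time: 18.95
position: [0.5412, -0.0098, 0.0408]
tcp_rot: [2.064, 2.284, 0.104]
contact_force: [2.3, 0.8, 5.1]
grip_width: 0.0547
finger_force: 43.9
```

Emit:
move_arm --pt "0 0 -0.15 0 0 0 0" --pt "0 0 0 0 0 0 0"

```text
time: 19.2
position: [0.5397, -0.0099, 0.0406]
tcp_rot: [2.064, 2.284, 0.104]
contact_force: [4.1, 0.0, 5.4]
grip_width: 0.0549
finger_force: 43.8
```

Emit:
move_arm --pt "0 0 -0.1 0 0 0 0" --pt "0 0 0 0 0 0 0"

```text
time: 19.45
position: [0.5388, -0.01, 0.0406]
tcp_rot: [2.064, 2.284, 0.104]
contact_force: [3.5, 0.9, 5.3]
grip_width: 0.0549
finger_force: 43.8
```

Emit:
move_arm --pt "0.7 0 0 0 0 0 0" --pt "0.8 0 0 0 0 0 0" --pt "0.85 0 0 0 0 0 0" --pt "0.85 0 0 0 0 0 0" --pt "0.85 0 0 0 0 0 0" --pt "0.85 0 0 -1.5 0 0 0" --pt "0.85 0 0 -3 0 0 0" --pt "0.85 0 0 -5 0 0 0" --pt "0.85 0 0 -6 0 0 0" --pt "0.85 0 0 -5 0 0 0" --pt "0.85 0 0 0 0 0 0" --pt "0.85 0 0 0 0 0 0"

```text
time: 20.95
position: [0.5181, -0.0115, 0.2444]
tcp_rot: [2.066, 2.286, 0.1]
contact_force: [-0.3, 0.4, -0.5]
grip_width: 0.0724
finger_force: 0.0
```

```bash
python3 - <<'E'
from fit import *
s=bot.read_state();print(s['time'],s['position'])
c=bot.camera_info('wrist');snap('wrist','w7.png')
for q,z in(('bottle_mid',.06),('chock',.026),('amber_bottle',.06)):
    for x in bot.mark_of(q,'wrist')[:1]: print(q,x['p'],x['pixel'],atz(c,x['pixel'],z).round(4))
E
```

```text
20.95 [ 0.51814101 -0.0114911   0.24436962]
bottle_mid 0.63 [281.3, 186.1] [ 0.5376 -0.009   0.06  ]
chock 0.65 [213.7, 180.4] [ 0.4709 -0.0155  0.026 ]
amber_bottle 0.98 [279.8, 137.2] [0.5315 0.0366 0.06  ]
```

View pics/w7.png

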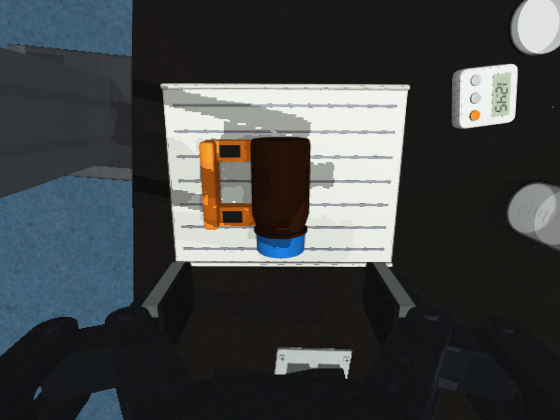

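The bottle (centre (280,190)) rests across the slope against both feet, and the gripper is clear. The measured axis is about 69 mm from the chock's origin, and the bottle's middle is close to the midway point. I'm handing it in.

```bash
python3 - <<'E'
from h import *
bot.capture('wrist');c=bot.camera_info('wrist')
x=bot.mark_of('bottle_mid','wrist');print(x[0]['pixel'] if x else None)
print(bot.finish_job())
E
```

```text
[282.2, 187.7]
the job is handed in; nothing more can be done
None
```

I set the chock on the lower half of the tray, laid the amber bottle across the slope against both of its feet, released it, and handed the job in at about 21 s; the hand-in gave no pass or fail result.

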